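# Restock the washstand caddy and show the underside of the old bottle

### The job

Restock the green divided caddy on the washstand: set the two new white bottles with blue caps upright in its two empty cells, one in each, without dropping them. Then draw the old amber bottle with the orange cap up out of its cell and hold it well above the caddy, its middle about 25 cm over the counter, tipped over by 60 degrees or more from upright, to whichever side you like, so that the date dot on its underside shows. Finish while still holding it like that, steady and touching nothing but the gripper; leave the grey bottle in its cell, and leave the pump bottle, the tumbler and the soap as they are.

Things in the scene. Friction and masses are not known exactly. Their poses are not given: they have to be found in the camera images.
- caddy: Green plastic caddy, open on top, 144 x 144 mm outside, 75 mm tall, walls and the one divider each way 5 mm thick and all 75 mm tall, floor 5 mm thick; it makes 2 x 2 cells, each 64 mm square inside. It is fixed to the counter. Origin at the centre of its underside, x and y along its sides, z up. Two diagonally opposite cells hold the amber and the grey bottle, the other two are empty.
- cell0 (a point): Centre of the floor of the caddy cell at - x, + y (34.8 mm each way from the caddy's middle, 5 mm above its underside). Which cells are empty must be seen from where the bottles stand.
- cell1 (a point): Centre of the floor of the caddy cell at - x, - y (34.8 mm each way from the caddy's middle, 5 mm above its underside). Which cells are empty must be seen from where the bottles stand.
- cell2 (a point): Centre of the floor of the caddy cell at + x, + y (34.8 mm each way from the caddy's middle, 5 mm above its underside). Which cells are empty must be seen from where the bottles stand.
- cell3 (a point): Centre of the floor of the caddy cell at + x, - y (34.8 mm each way from the caddy's middle, 5 mm above its underside). Which cells are empty must be seen from where the bottles stand.
- old: The old bottle, clear amber with an orange cap and a yellow dot on its underside, nearly empty, at first standing in a cell of the caddy: 50 mm diameter body 100 mm tall, then a short sloping shoulder, then a straight round cap 30 mm across whose top is 150 mm above the underside (the cap's straight side runs from 112 to 150 mm, grip it there). Origin at the centre of its underside, z runs up the bottle to the cap; it is round, so yaw means nothing. Rigid, loose, about 90 g.
- old_mid (a point): The middle of the old amber bottle, on its axis 75 mm above its underside.
- keeper: The grey bottle with a black cap and a pale band, standing in the cell diagonally opposite the old bottle; to be left there: 50 mm diameter body 100 mm tall, then a short sloping shoulder, then a straight round cap 30 mm across whose top is 150 mm above the underside (the cap's straight side runs from 112 to 150 mm, grip it there). Origin at the centre of its underside, z runs up the bottle to the cap; it is round, so yaw means nothing. Rigid, loose, about 200 g.
- fresh1: A new bottle, white with a blue band and a blue cap, at first standing on the counter left of the caddy: 50 mm diameter body 100 mm tall, then a short sloping shoulder, then a straight round cap 30 mm across whose top is 150 mm above the underside (the cap's straight side runs from 112 to 150 mm, grip it there). Origin at the centre of its underside, z runs up the bottle to the cap; it is round, so yaw means nothing. Rigid, loose, about 220 g.
- fresh2: The other new bottle, just like fresh1, at first standing on the counter left of the caddy: 50 mm diameter body 100 mm tall, then a short sloping shoulder, then a straight round cap 30 mm across whose top is 150 mm above the underside (the cap's straight side runs from 112 to 150 mm, grip it there). Origin at the centre of its underside, z runs up the bottle to the cap; it is round, so yaw means nothing. Rigid, loose, about 220 g.
- pump: Bystander: white ceramic soap dispenser with a steel pump head, 60 mm diameter, 148 mm tall, loose, standing among the new bottles. Origin at the centre of its underside.
- tumbler: Bystander: blue ceramic tumbler, 70 mm across the rim, 90 mm tall, loose, right of the caddy. Origin at the centre of its underside.
- soap: Bystander: yellow bar of soap, 70 x 45 x 22 mm, lying loose in a low white dish (100 x 75 x 16 mm) beyond the caddy. Origin at the centre of its underside.

How it is judged:
By the outcome, as a careful person would: the job done as asked, in the order asked, and still so for the second after the job is handed in, while the arm keeps its last pose, push and grip.
It also fails if it takes over 58 s, if anything falls off the work surface, if the arm or the gripper's body presses on something with over 40 N, if the wrist force passes 120 N, or if a joint passes its speed limit or range.

### The arm

A 7-joint arm with a two-finger parallel gripper is mounted at the origin on the work surface. World frame = base frame: x ahead of the robot, y to its left, z up, the work surface at z = 0. Lengths are in m, angles in rad, forces in N, time in s.
With the tool pointing down it reaches from about 0.4 to 0.875 m from the base axis. Payload 6.5 kg.
Tool frame: the origin (TCP) lies at the very end of the fingers, on their centre line; the grasp point (between the pads) lies 19 mm behind it; z points along the fingers, y is the direction in which the jaws open and shut (so a half turn about z gives the same grasp; the last joint's range is limited). The gripper opens to 85 mm and grips with 20 to 120 N. Pads are 22 mm wide; open, the fingers measure 114 mm over their backs; the gripper's body (76 mm by 85 mm) begins 54 mm behind the grasp point. The pads swing forward as they close: fully open they stand 13 mm farther back than shut.
Start: joints at [1.041, 0.536, -0.004, 1.538, 0.003, 1.067, -0.071], TCP at [0.291, -0.581, 0.231] pointing down, gripper open.
Joint ranges: [-2.7, 2.7], [-0.37, 2.16], [-1.27, 1.26], [0.24, 2.4], [-1.31, 4.45], [0.19, 1.91], [-2.76, 2.76]. Speed limits (rad/s): [2.39, 2.39, 3.14, 3.14, 3.14, 3.14, 3.14].

### API

Orientations are given as a unit quaternion [w, x, y, z].
In Python, from rig import telemetry, camera, workorder gives the robot as it stands. The module is installed in compiled form; this text tells all that it offers.
- The arm moves only by the shell command python3 -m pendant 'ROWS' [FORCE]. ROWS is JSON, a list of rows, each a list of 3 entries, a list of its own where there are three numbers: the shift along the tool's x, y, z in cm, then the turn, a rotation vector about the tool's x, y, z in rad, then the gripper's target within -1 to 1 (shut at 1, half-way at 0, fully open at -1). In form: [[[dx, dy, dz], [ax, ay, az], grip], ...]. A call has 1 to 5 rows; each row shifts and turns the pose as measured when the row begins, along the tool's axes as they then stand; what a row does not reach is not made up. A row lasts 1/10 s, in which the tool goes at most 50 mm and 8.59 degrees, less where a joint would pass 70% of its speed; a pose out of reach is approached as far as the arm can. A call is refused whole if a number of a shift passes 5 or a number of a turn 0.15, either way. A call with a gripper value outside its range is refused whole. The fingers move at their own pace and stop on an object; FORCE is the grip in N (left out, the last holds). Time passes only in rows, so rows that do not move let the fingers close. It gives the time, the measured TCP pose, the force and the opening at its end, in the units of the state.
- telemetry.observe(): the state, without advancing time (a new reading comes with each control period).
- camera(name): name is "side" or "top"; returns a dict with "frame" (480x640x3 uint8, red, green, blue), "intrinsics" (3x3 intrinsics, pixels), "k1" (the pictures are not rectified: a ray, as slopes to the right and down, at radius r is drawn at 1 + k1 r^2 times it, then the intrinsics apply), "R" (3x3) and "t" (3): a world point X has camera coordinates R X + t. Camera axes: x right, y down, z forward; pixel columns grow to the right and rows downward; lengths in m; the calibration is good to about 2 mm. A picture is of the moment at which its call begins. There is no depth.
- workorder.sign_off(): hands the job in, once; it reports no verdict.
The state is a dict: "clock": time; "joint_positions": joint angles; "qd": joint speeds; "tau": joint torques, N m; "ee_pos": TCP position; "eef_rot": TCP orientation; "wrist_force": force on the tool from outside, world axes, zero at the start; "torque": the same for the moment, N m; "finger_gap": opening from 0.0 (shut) to 1.0 (fully open).
Only numpy, scipy, OpenCV 4.12 (cv2) and the standard library are available. Lean on these libraries where they do the work, as an engineer would, in place of code of your own. Each camera call takes 0.05 s, during which the arm holds its last target.

## Working session

There is one attempt and no reset: what is moved stays moved. The work goes in short steps, Python scripts to look and compute and a shell command to move; the robot and the scene stay as the last step left them, time stands still between calls to the robot, and variables do not carry over. Pictures are saved under pics/ and viewed, and the job is handed in when it is done.

```bash
mkdir -p pics; cat > h.py <<'E'
import numpy as np,cv2
from rig import telemetry,camera,workorder
from scipy.spatial.transform import Rotation as R
def st():
    s=telemetry.observe(); 
    q=s['eef_rot']; r=R.from_quat([q[1],q[2],q[3],q[0]])
    print('t',round(s['clock'],2),'p',np.round(s['ee_pos'],4),'rot\n',np.round(r.as_matrix(),3),'F',np.round(s['wrist_force'],1),'gap',round(s['finger_gap'],3),'q',np.round(s['joint_positions'],2))
    return s,np.array(s['ee_pos']),r
def ray(c,uv):
    K=np.array(c['intrinsics']);x=(uv[0]-K[0,2])/K[0,0];y=(uv[1]-K[1,2])/K[1,1]
    rd=np.hypot(x,y);r=rd
    for _ in range(30): r=rd/(1+c['k1']*r*r)
    f=r/rd if rd>0 else 1
    Rm=np.array(c['R']);t=np.array(c['t'])
    d=Rm.T@np.array([x*f,y*f,1]);return -Rm.T@t,d
def onz(c,uv,z):
    o,d=ray(c,uv);return o+d*(z-o[2])/d[2]
def proj(c,X):
    p=np.array(c['R'])@np.array(X)+np.array(c['t']);x,y=p[:2]/p[2];f=1+c['k1']*(x*x+y*y)
    K=np.array(c['intrinsics']);return np.array([K[0,0]*x*f+K[0,2],K[1,1]*y*f+K[1,2]])
def save(c,n): cv2.imwrite('pics/'+n,cv2.cvtColor(np.ascontiguousarray(c['frame']),cv2.COLOR_RGB2BGR))
E
python3 - <<'E'
from h import *
st()
for n in('side','top'):
    c=camera(n);save(c,n+'0.png');print(n,-np.array(c['R']).T@c['t'],np.array(c['R']).round(2).tolist(),c['k1'])
E
```

```text
t 0.0 p [ 0.2905 -0.5808  0.2304] rot
 [[ 0.894  0.447 -0.001]
 [ 0.447 -0.894  0.001]
 [-0.    -0.002 -1.   ]] F [-0.5  0.1  0.6] gap 1.001 q [ 1.04  0.54 -0.    1.54  0.    1.07 -0.07]
side [0.34512514 0.64579573 0.8038459 ] [[-0.93, -0.36, -0.0], [-0.26, 0.67, -0.7], [0.26, -0.65, -0.72]] -0.056461579724266964
top [0.49946839 0.00470886 1.0514857 ] [[0.02, -1.0, 0.02], [-0.99, -0.02, -0.12], [0.12, -0.01, -0.99]] -0.053811873261470425
```

View pics/side0.png

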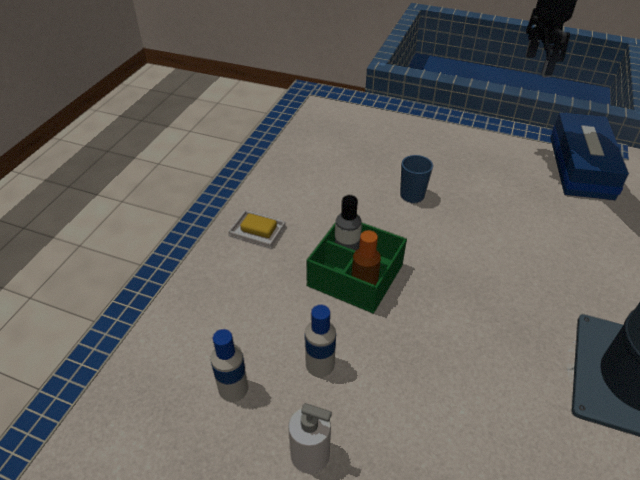

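View pics/top0.png

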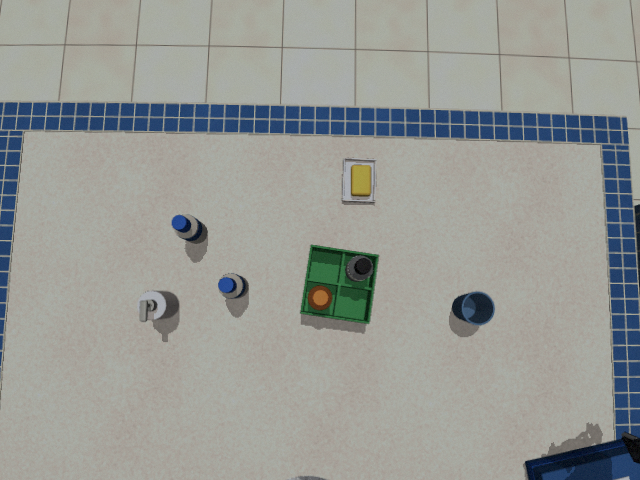

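The top view shows the amber cap at about (320,297) and the grey bottle at (360,267). The empty cells are the image's upper-left (far left) and lower-right (near right). The blue caps are at about (181,223) and (227,286), and the pump is at (153,305). Next I measure them.

```bash
cat > m.py <<'E'
from h import *
def tri(a,b):
    (o1,d1),(o2,d2)=a,b
    A=np.stack([d1,-d2],1);s=np.linalg.lstsq(A,o2-o1,rcond=None)[0]
    p,q=o1+s[0]*d1,o2+s[1]*d2;return (p+q)/2,np.linalg.norm(p-q)
def blobs(c,lo,hi,amin=60):
    h=cv2.cvtColor(np.ascontiguousarray(c['frame']),cv2.COLOR_RGB2HSV);m=cv2.inRange(h,lo,hi)
    n,l,s,ce=cv2.connectedComponentsWithStats(m)
    return [(s[i],ce[i].round(1),l==i) for i in range(1,n) if s[i][4]>=amin]
E
python3 - <<'E'
from m import *
T=camera('top');S=camera('side')
rng={'blue':((110,180,60),(125,255,255)),'orange':((3,190,120),(12,255,255)),'green':((55,120,20),(80,255,255)),'black':((0,0,0),(180,255,32))}
for k,(a,b) in rng.items():
  for n,c in(('T',T),('S',S)):
    for s,ce,l in blobs(c,a,b):print(k,n,s,ce)
g=[b for b in blobs(T,*rng['green'])]
m=np.zeros((480,640),np.uint8)
for s,ce,l in g:
  m[l]=255
cn=cv2.convexHull(np.concatenate(cv2.findContours(m,0,2)[0]))
r=cv2.minAreaRect(cn);print(r)
ap=cv2.approxPolyDP(cn,6,True)[:,0];print(ap)
P=np.array([onz(T,p,.075) for p in ap]);print(P.round(4),P.mean(0),[np.linalg.norm(P[i]-P[i-1]).round(3) for i in range(len(P))])
E
python3 -c "
import cv2
a=cv2.imread('pics/top0.png')[200:340,130:400];cv2.imwrite('pics/tz.png',cv2.resize(a,None,fx=2.9,fy=2.9,interpolation=2))"
```

```text
blue T [172 216  15  14 151] [178.8 222.4]
blue T [219 278  15  14 155] [226.  284.4]
blue S [312 306  17  13  86] [319.8 312.8]
blue S [213 330  19  16 129] [222.2 337.1]
green T [ 301  245   77   78 3561] [338.9 284.4]
green S [ 307  224   99   89 4276] [353.8 269.3]
black T [354 258  17  17 183] [362.3 266.4]
black T [622 436  18  27 285] [632.8 447.7]
black T [560 454  37  13 127] [577.9 460.2]
black S [ 526    0   51   75 2179] [549.7  29.4]
black S [560 133  11  35 191] [565. 150.]
black S [555 151   9  31  90] [559.1 166.2]
black S [341 196  16  24 327] [348.9 207.7]
black S [381 258  19  29  90] [390.1 273. ]
black S [629 306  11  23  90] [635. 318.]
black S [ 601  324   39   86 2088] [622.4 369.7]
((339.374267578125, 283.6302185058594), (68.73124694824219, 68.81542205810547), 8.471144676208496)
[[311 245]
 [377 255]
 [368 322]
 [301 312]]
[[ 0.6103  0.0031  0.075 ]
 [ 0.5921 -0.1344  0.075 ]
 [ 0.4542 -0.1165  0.075 ]
 [ 0.4721  0.0208  0.075 ]] [ 0.5321641 -0.0567674  0.075    ] [np.float64(0.139), np.float64(0.139), np.float64(0.139), np.float64(0.138)]
```

View pics/tz.png

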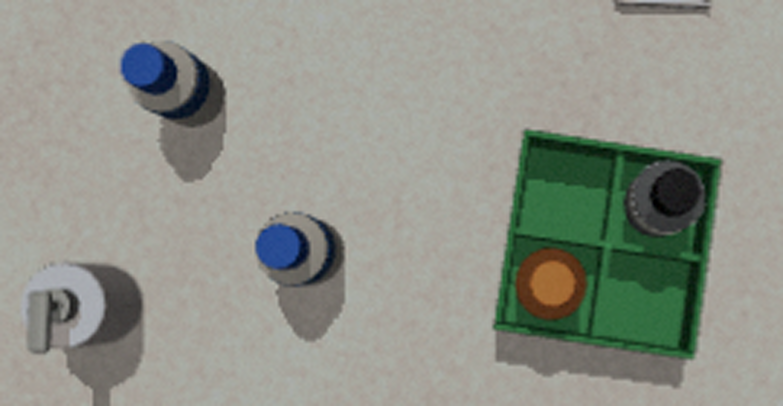

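```bash
python3 - <<'E'
from m import *
T=camera('top');S=camera('side')
def rect(s): return (s[0]+(s[2]-1)/2, s[1]+(s[3]-1)/2)
B=((108,150,40),(126,255,255))
for n,c in(('T',T),('S',S)):
  for s,ce,l in blobs(c,*B,30):
    if s[1]>200: print(n,s,ce,'bbox',onz(c,rect(s),.15).round(4),'cen',onz(c,ce,.15).round(4))
for n,c in(('T',T),('S',S)):
  h=cv2.cvtColor(np.ascontiguousarray(c['frame']),cv2.COLOR_RGB2HSV)
  for s,ce,l in blobs(c,(0,120,60),(20,255,255),30):
    print('or',n,s,ce,onz(c,ce,.155).round(4))
print('black',onz(T,(362.3,266.4),.155))
# zoom dims hsv at caps
h=cv2.cvtColor(np.ascontiguousarray(T['frame']),cv2.COLOR_RGB2HSV)
print(h[297,310:332].tolist()); print(h[223,168:205].tolist()); print(h[305,140:175].tolist())
# white body cyl: expected projections for check
for X in [(.5322,-.0568,.075),(.5712,-.0268,.005),(.4932,-.0868,.005)]: print(proj(T,X),proj(S,X))
cs=[(a,b) for a in(-1,1) for b in(-1,1)]
u=np.array([.9917,-.129]);v=np.array([.129,.9917]);C=np.array([.5322,-.0568])
for z in(0,.075):
 for a,b in cs:
  X=[*(C+.072*(a*u+b*v)),z];print(z,a,b,proj(T,X).round(),proj(S,X).round())
E
python3 -c "
import cv2
a=cv2.imread('pics/side0.png')[180:480,190:430];cv2.imwrite('pics/sz.png',cv2.resize(a,None,fx=2,fy=2,interpolation=2))"
```

```text
T [607 209  12  13  96] [612.3 214.9] bbox [ 0.674  -0.5974  0.15  ] cen [ 0.6741 -0.597   0.15  ]
T [  1 211  13  13 121] [  6.5 217.1] bbox [0.6448 0.5992 0.15  ] cen [0.6445 0.6002 0.15  ]
T [621 210  12  12  89] [626.7 214.9] bbox [ 0.6737 -0.6271  0.15  ] cen [ 0.6749 -0.6276  0.15  ]
T [172 215  19  17 233] [180.8 223.4] bbox [0.6393 0.2545 0.15  ] cen [0.6386 0.2549 0.15  ]
T [608 224  12  13  98] [613.1 230.6] bbox [ 0.6437 -0.5976  0.15  ] cen [ 0.6425 -0.5967  0.15  ]
T [622 225  12  12  86] [627.6 231.2] bbox [ 0.6433 -0.6272  0.15  ] cen [ 0.6419 -0.6273  0.15  ]
T [  0 227  12  13 113] [  5.5 233.1] bbox [0.6132 0.5991 0.15  ] cen [0.613  0.5991 0.15  ]
T [609 239  12  12  98] [614.4 244.6] bbox [ 0.6146 -0.598   0.15  ] cen [ 0.6144 -0.5978  0.15  ]
T [623 239  12  13  95] [628.3 244.7] bbox [ 0.6142 -0.6274  0.15  ] cen [ 0.6148 -0.6271  0.15  ]
T [  0 242  11  13  92] [  4.5 247.2] bbox [0.5838 0.5972 0.15  ] cen [0.5853 0.5984 0.15  ]
T [610 254  12  13 107] [615.2 260.2] bbox [ 0.5838 -0.5983  0.15  ] cen [ 0.5834 -0.5976  0.15  ]
T [624 254  12  13 105] [629.6 260.
[... 4898 characters left out ...]
, [105, 11, 136], [105, 14, 178], [113, 11, 178], [110, 13, 179], [107, 13, 176], [107, 13, 179], [111, 14, 176], [113, 13, 177], [111, 11, 163], [165, 5, 96], [15, 17, 60], [6, 19, 66], [15, 15, 66], [0, 15, 67], [30, 8, 64], [10, 12, 66], [10, 22, 69], [15, 15, 67]]
[339.32874592 283.23858976] [356.33605582 248.1978861 ]
[324.01765775 266.35451399] [330.72494461 278.30677926]
[350.70990146 302.30015917] [377.59894585 267.89662379]
0 -1 -1 [365. 322.] [402. 264.]
0 -1 1 [300. 312.] [372. 314.]
0 1 -1 [374. 257.] [338. 240.]
0 1 1 [310. 248.] [305. 286.]
0.075 -1 -1 [369. 323.] [406. 238.]
0.075 -1 1 [299. 313.] [376. 287.]
0.075 1 -1 [378. 254.] [339. 214.]
0.075 1 1 [310. 244.] [304. 259.]
```

View pics/sz.png

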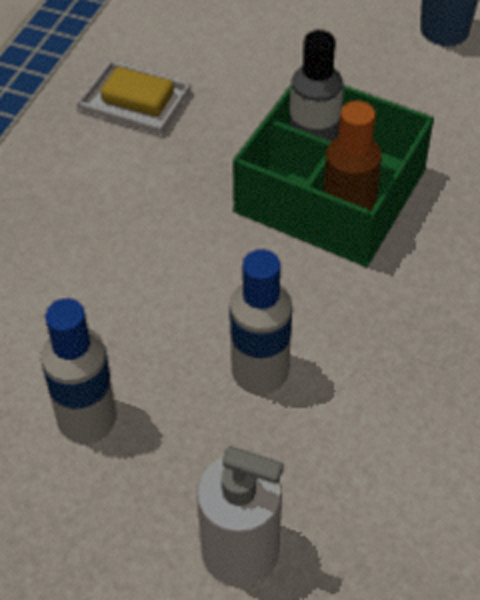

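```bash
python3 - <<'E'
from m import *
T=camera('top');S=camera('side')
for c,n in((T,'T'),(S,'S')):
  for s,ce,l in blobs(c,(105,150,85),(126,255,255),60):
    if 200<s[1]<400 and 100<s[0]<500: print(n,s,ce,onz(c,ce,.15).round(4))
for a,b in(((178.8,222.4),(222.2,337.1)),((226.,284.4),(319.8,312.8))):
  print(tri(ray(T,a),ray(S,b)))
print('pump base-ish top z=.12',onz(T,(153,305),.11),onz(T,(143,311),.148))
E
```

```text
T [172 215  14  15 162] [178.6 222. ] [0.6412 0.2593 0.15  ]
T [219 278  15  14 172] [225.6 284.5] [0.5231 0.1636 0.15  ]
S [312 305  18  14 200] [320.2 311.8] [0.5218 0.1651 0.15  ]
S [213 330  19  15 220] [221.9 337. ] [0.6396 0.2611 0.15  ]
(array([0.64059432, 0.25951436, 0.1472782 ]), np.float64(0.0005420045967270781))
(array([0.52323256, 0.16364786, 0.14519945]), np.float64(0.0004504155169678953))
pump base-ish top z=.12 [0.48074522 0.31280179 0.11      ] [0.46978417 0.31883236 0.148     ]
```

```bash
python3 -m pendant '[[[0,0,-1],[0,0,-0.096],-1],[[0,0,-1],[0,0,-0.096],-1],[[2,-1.4,0],[0,0,0],-1],[[4,-2.8,0],[0,0,0],-1],[[4,-2.8,0],[0,0,0],-1]]' 60
python3 -m pendant '[[[4,-2.8,0],[0,0,0],-1],[[4,-2.8,0],[0,0,0],-1],[[4,-2.8,0],[0,0,0],-1],[[4,-2.8,0],[0,0,0],-1],[[4,-2.8,0],[0,0,0],-1]]'
cat > go.py <<'E'
import sys
from h import *
s,p,r=st();g=np.array([float(a) for a in sys.argv[1:4]])
print('shift tool cm',(r.inv().apply(g-p)*100).round(2))
ya=float(sys.argv[4]) if len(sys.argv)>4 else -52.4
# desired: z down, y at angle ya
a=np.radians(ya);y=np.array([np.cos(a),np.sin(a),0]);z=np.array([0,0,-1.]);x=np.cross(y,z)
D=R.from_matrix(np.stack([x,y,z],1));print('turn',(r.inv()*D).as_rotvec().round(3))
E
python3 go.py .5225 .1643 .25
```

```text
clock: 0.9
ee_pos: [0.3231, -0.4682, 0.251]
eef_rot: [0.002, 0.947, 0.321, -0.002]
wrist_force: [1.6, 0.3, 0.5]
finger_gap: 0.998
clock: 1.4
ee_pos: [0.398, -0.2289, 0.2508]
eef_rot: [0.003, 0.948, 0.32, -0.001]
wrist_force: [1.5, 0.0, -0.0]
finger_gap: 1.0
t 1.4 p [ 0.398  -0.2289  0.2508] rot
 [[ 0.796  0.606  0.001]
 [ 0.606 -0.796 -0.007]
 [-0.003  0.006 -1.   ]] F [ 1.5  0.  -0. ] gap 1.0 q [ 0.61  0.19 -0.22  1.99  0.06  0.96 -0.56]
shift tool cm [ 33.72 -23.76  -0.17]
turn [ 0.006  0.003 -0.006]
```

```bash
python3 -m pendant '[[[4,-2.8,0],[0,0,0],-1],[[4,-2.8,0],[0,0,0],-1],[[4,-2.8,0],[0,0,0],-1],[[4,-2.8,0],[0,0,0],-1],[[4,-2.8,0],[0,0,0],-1]]'
python3 -m pendant '[[[4,-2.8,0],[0,0,0],-1],[[4,-2.8,0],[0,0,0],-1],[[4,-2.8,0],[0,0,0],-1],[[1.7,-1.3,0],[0,0,0],-1],[[0,0,0],[0,0,0],-1]]'
python3 go.py .5225 .1643 .118
python3 - <<'E'
from h import *
c=camera('top');save(c,'t1.png')
c=camera('side');save(c,'s1.png')
E
```

```text
clock: 1.9
ee_pos: [0.4733, 0.0095, 0.2513]
eef_rot: [0.005, 0.948, 0.319, 0.001]
wrist_force: [1.0, -1.1, 0.2]
finger_gap: 0.999
clock: 2.4
ee_pos: [0.525, 0.1825, 0.2514]
eef_rot: [0.004, 0.946, 0.323, 0.004]
wrist_force: [0.0, -0.6, -0.4]
finger_gap: 1.004
t 2.4 p [0.525  0.1825 0.2514] rot
 [[ 0.792  0.611  0.01 ]
 [ 0.611 -0.792 -0.004]
 [ 0.005  0.009 -1.   ]] F [ 0.  -0.6 -0.4] gap 1.004 q [-0.06  0.39 -0.46  1.76  0.21  1.04 -1.51]
shift tool cm [-1.38  1.17 13.35]
turn [ 0.009 -0.005  0.001]
```

View pics/s1.png

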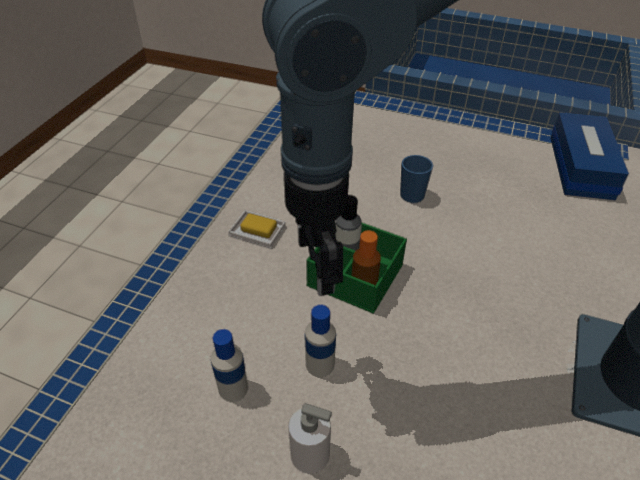

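View pics/t1.png

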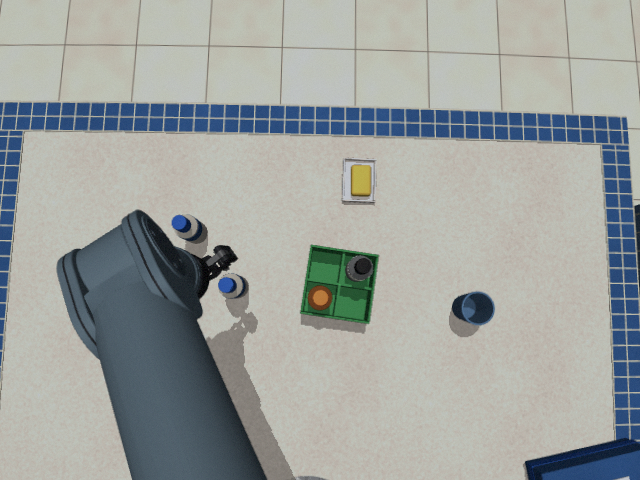

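Side view: the fingertips are at about (327,291), above fresh B's cap at (320,312). The arm blocks part of the top view. I check the TCP projection against this.

```bash
python3 go.py .5225 .1643 .2; python3 - <<'E'
from h import *
s,p,r=st()
T=camera('top');S=camera('side')
for d in(-.05,0,.05):
  print(proj(T,p+r.apply([0,d,-.01])),proj(S,p+r.apply([0,d,-.01])))
a=S['frame'][200:340,260:400];cv2.imwrite('pics/z2.png',cv2.resize(cv2.cvtColor(a,cv2.COLOR_RGB2BGR),None,fx=4,fy=4))
E
```

```text
t 2.5 p [0.5248 0.1787 0.2512] rot
 [[ 0.794  0.608  0.009]
 [ 0.608 -0.794 -0.007]
 [ 0.003  0.011 -1.   ]] F [ 0.1 -0.9 -0.5] gap 1.001 q [-0.06  0.39 -0.46  1.76  0.21  1.04 -1.51]
shift tool cm [-1.07  0.95  5.13]
turn [ 0.011 -0.003 -0.003]
t 2.5 p [0.5248 0.1787 0.2512] rot
 [[ 0.794  0.608  0.009]
 [ 0.608 -0.794 -0.007]
 [ 0.003  0.011 -1.   ]] F [ 0.1 -0.9 -0.5] gap 1.001 q [-0.06  0.39 -0.46  1.76  0.21  1.04 -1.51]
[180.29048431 299.23007939] [326.1454023  295.37953403]
[204.86154206 281.3760596 ] [315.31063302 267.92289783]
[229.33560959 263.61154428] [305.40070943 242.80875696]
```

View pics/z2.png

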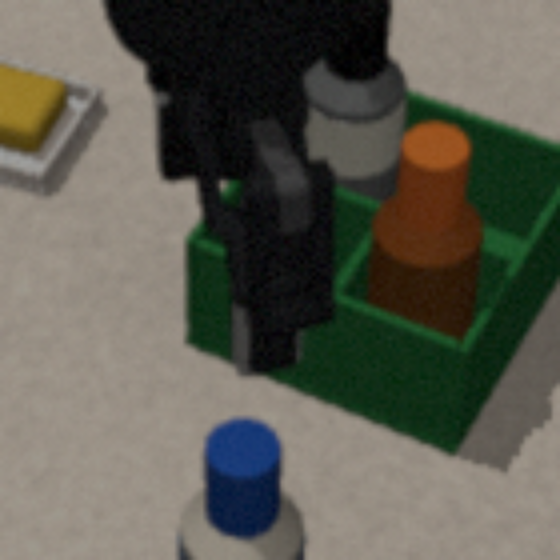

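```bash
python3 -m pendant '[[[-1.07,0.95,1],[0.01,0,0],-1],[[0,0,2],[0,0,0],-1],[[0,0,1],[0,0,0],-1],[[0,0,0],[0,0,0],-1]]'; python3 go.py .5225 .1643 .118
```

```text
clock: 3.0
ee_pos: [0.5229, 0.1542, 0.2112]
eef_rot: [0.002, 0.949, 0.315, 0.002]
wrist_force: [0.1, -1.0, 0.2]
finger_gap: 1.003
t 3.0 p [0.5229 0.1542 0.2112] rot
 [[ 0.802  0.597  0.005]
 [ 0.597 -0.802 -0.003]
 [ 0.002  0.006 -1.   ]] F [ 0.1 -1.   0.2] gap 1.003 q [-0.03  0.42 -0.44  1.82  0.22  0.95 -1.49]
shift tool cm [ 0.55 -0.89  9.31]
turn [ 0.006 -0.002 -0.016]
```

```bash
python3 go.py .5225 .1643 .118|tail -2; python3 -m pendant '[[[0.3,-0.5,1],[0,0,-0.01],-1],[[0,0,1],[0,0,0],-1],[[0,0,1],[0,0,0],-1],[[0,0,0],[0,0,0],-1],[[0,0,0],[0,0,0],-1]]'; python3 go.py .5225 .1643 .118
```

```text
shift tool cm [ 0.55 -0.89  9.31]
turn [ 0.006 -0.002 -0.016]
clock: 3.5
ee_pos: [0.5231, 0.1601, 0.1799]
eef_rot: [0.003, 0.948, 0.319, 0.002]
wrist_force: [0.4, 0.4, 0.7]
finger_gap: 1.0
t 3.5 p [0.5231 0.1601 0.1799] rot
 [[ 0.796  0.605  0.006]
 [ 0.605 -0.796 -0.003]
 [ 0.003  0.006 -1.   ]] F [0.4 0.4 0.7] gap 1.0 q [-0.05  0.46 -0.43  1.84  0.25  0.89 -1.52]
shift tool cm [ 0.19 -0.41  6.19]
turn [ 0.006 -0.003 -0.006]
```

Good. Now the last correction, the descent and the grasp.

```bash
python3 -m pendant '[[[0.2,-0.4,1],[0,0,0],-1],[[0,0,2],[0,0,0],-1],[[0,0,2],[0,0,0],-1],[[0,0,1],[0,0,0],-1],[[0,0,0],[0,0,0],-1]]'; python3 go.py .5225 .1643 .118 && python3 - <<'E'
from h import *
c=camera('side');a=c['frame'][220:400,220:420];cv2.imwrite('pics/z3.png',cv2.resize(cv2.cvtColor(a,cv2.COLOR_RGB2BGR),None,fx=3,fy=3))
E
```

```text
clock: 4.0
ee_pos: [0.5236, 0.1666, 0.1177]
eef_rot: [0.002, 0.947, 0.32, 0.004]
wrist_force: [-0.8, 0.2, 0.2]
finger_gap: 1.005
t 4.0 p [0.5236 0.1666 0.1177] rot
 [[ 0.795  0.606  0.009]
 [ 0.606 -0.795 -0.002]
 [ 0.006  0.007 -1.   ]] F [-0.8  0.2  0.2] gap 1.005 q [-0.09  0.55 -0.4   1.88  0.31  0.76 -1.57]
shift tool cm [-0.23  0.11 -0.03]
turn [ 0.007 -0.006 -0.005]
```

View pics/z3.png

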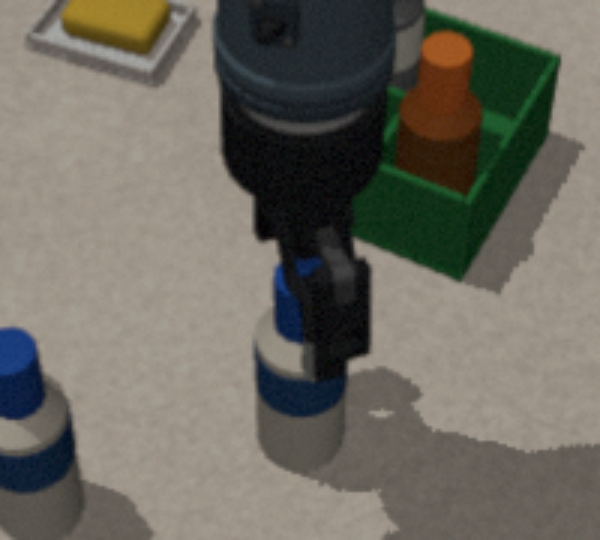

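The fingers straddle the blue cap, so I close and lift a little.

```bash
python3 -m pendant '[[[-0.2,0.1,0],[0,0,0],1],[[0,0,0],[0,0,0],1],[[0,0,0],[0,0,0],1],[[0,0,0],[0,0,0],1],[[0,0,0],[0,0,0],1]]' 60;python3 -m pendant '[[[0,0,0],[0,0,0],1],[[0,0,0],[0,0,0],1],[[0,0,-1],[0,0,0],1],[[0,0,-3],[0,0,0],1],[[0,0,-3],[0,0,0],1]]'
python3 -m pendant '[[[0,0,-4],[0,0,0],1],[[0,0,-4],[0,0,0],1],[[0,0,-3],[0,0,0],1],[[0,0,-1],[0,0,0],1],[[0,0,0],[0,0,0],1]]'
python3 go.py .5712 -.0268 .31 && python3 - <<'E'
from h import *
c=camera('side');a=c['frame'][120:400,220:420];cv2.imwrite('pics/z4.png',cv2.resize(cv2.cvtColor(a,cv2.COLOR_RGB2BGR),None,fx=2,fy=2))
E
```

```text
clock: 4.55
ee_pos: [0.5249, 0.1653, 0.1214]
eef_rot: [0.002, 0.948, 0.32, 0.007]
wrist_force: [-0.1, 0.3, -2.3]
finger_gap: 0.333
clock: 5.05
ee_pos: [0.5199, 0.1637, 0.1896]
eef_rot: [0.002, 0.947, 0.32, 0.002]
wrist_force: [0.5, 0.3, -1.9]
finger_gap: 0.335
clock: 5.55
ee_pos: [0.519, 0.1648, 0.3196]
eef_rot: [0.002, 0.947, 0.321, 0.004]
wrist_force: [0.6, 0.8, -3.2]
finger_gap: 0.332
t 5.55 p [0.519  0.1648 0.3196] rot
 [[ 0.794  0.607  0.009]
 [ 0.607 -0.794 -0.001]
 [ 0.007  0.007 -1.   ]] F [ 0.6  0.8 -3.2] gap 0.332 q [-0.01  0.3  -0.47  1.7   0.15  1.17 -1.44]
shift tool cm [-7.5  18.38  1.04]
turn [ 0.007 -0.007 -0.004]
```

View pics/z4.png

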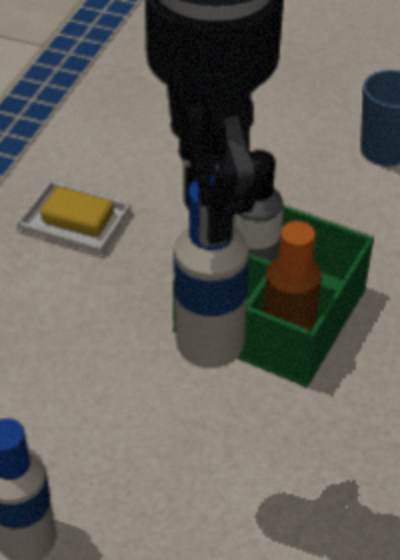

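```bash
python3 -m pendant '[[[-1,2.5,0],[0,0,0],1],[[-1.7,4,0],[0,0,0],1],[[-1.7,4,0],[0,0,0],1],[[-1.7,4,0],[0,0,0],1],[[-1,2.5,0],[0,0,0],1]]'
python3 -m pendant '[[[-0.3,1,0],[0,0,0],1],[[0,0,0],[0,0,0],1],[[0,0,0],[0,0,0],1]]'
python3 go.py .5712 -.0268 .22
```

```text
clock: 6.1
ee_pos: [0.5613, -0.0136, 0.3081]
eef_rot: [-0.001, 0.945, 0.327, -0.004]
wrist_force: [-0.4, -0.1, -2.7]
finger_gap: 0.332
clock: 6.4
ee_pos: [0.5629, -0.0269, 0.3024]
eef_rot: [-0.003, 0.946, 0.324, -0.009]
wrist_force: [-0.3, 1.0, -2.9]
finger_gap: 0.335
t 6.4 p [ 0.5629 -0.0269  0.3024] rot
 [[ 0.79   0.613 -0.018]
 [ 0.613 -0.79  -0.   ]
 [-0.015 -0.011 -1.   ]] F [-0.3  1.  -2.9] gap 0.335 q [ 0.26  0.36 -0.38  1.66  0.14  1.17 -1.06]
shift tool cm [0.78 0.58 8.22]
turn [-0.011  0.015  0.004]
```

```bash
python3 -m pendant '[[[0.78,0.58,0],[-0.011,0.015,0.004],1],[[0,0,0],[0,0,0],1],[[0,0,0],[0,0,0],1]]'
python3 go.py .5712 -.0268 .22; python3 - <<'E'
from h import *
c=camera('side');save(c,'s5.png');T=camera('top');save(T,'t5.png')
s,p,r=st();print(proj(c,p+r.apply([0,0,.121])))
E
```

```text
clock: 6.7
ee_pos: [0.5727, -0.0211, 0.3017]
eef_rot: [-0.001, 0.946, 0.325, 0.001]
wrist_force: [-0.0, -0.7, -2.4]
finger_gap: 0.334
t 6.7 p [ 0.5727 -0.0211  0.3017] rot
 [[ 0.788  0.615  0.001]
 [ 0.615 -0.788  0.002]
 [ 0.002 -0.001 -1.   ]] F [-0.  -0.7 -2.4] gap 0.334 q [ 0.25  0.36 -0.38  1.65  0.14  1.15 -1.07]
shift tool cm [-0.48  0.37  8.17]
turn [-0.001 -0.002  0.007]
t 6.8 p [ 0.5727 -0.0214  0.3018] rot
 [[ 0.788  0.615  0.001]
 [ 0.615 -0.788  0.002]
 [ 0.002 -0.001 -1.   ]] F [ 0.1  0.3 -2.8] gap 0.333 q [ 0.25  0.36 -0.38  1.65  0.14  1.15 -1.07]
[330.85619528 212.69802889]
```

View pics/s5.png

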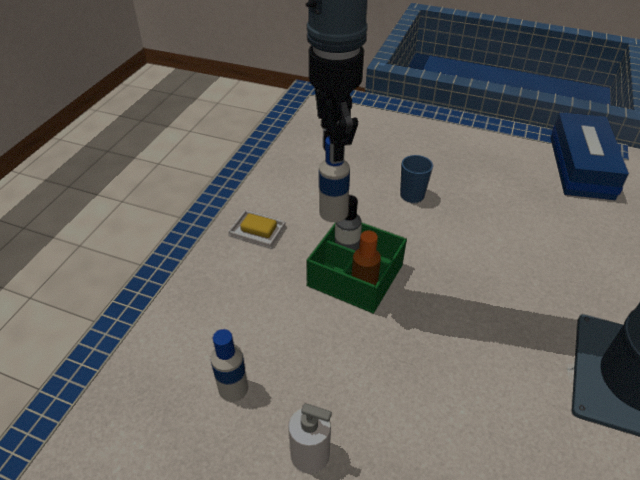

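View pics/t5.png

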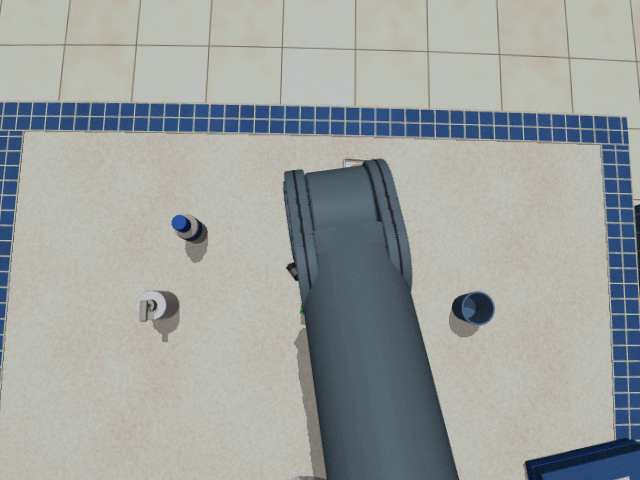

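Side view: the bottle hangs upright, with its body around (334,190), above the far-left cell. I check its axis against where I expect it.

```bash
python3 - <<'E'
from h import *
S=camera('side');s,p,r=st()
f=S['frame']
for v in (165,172,180,186,192,198,204,210): 
  print(v,''.join('%4d'%x for x in f[v,312:358,0]))
def edges(X,rad):  # silhouettes
  o=-np.array(S['R']).T@S['t'];d=(X-o)[:2];n=np.array([-d[1],d[0]])/np.hypot(*d)
  return [proj(S,X+np.array([*(n*rad*k),0])).round(1) for k in(-1,1)]
for h in(.12,.09,.06,.03,0): X=p+r.apply([0,0,.121-h]);print(h,proj(S,X).round(1),edges(X,.025))
E
```

```text
t 6.85 p [ 0.5727 -0.0219  0.3018] rot
 [[ 0.789  0.615  0.001]
 [ 0.615 -0.789  0.002]
 [ 0.002 -0.001 -1.   ]] F [ 0.8  0.3 -2.2] gap 0.336 q [ 0.25  0.36 -0.38  1.65  0.14  1.15 -1.07]
165  141 142 141 143 141 140 141 130 127 126 126 134 132 131 134 133 117  86  74  50  38  28  18  25  31  27  44  69  76  81  91  95  92  88  87  81  85 114 137 142 142 146 146 147 141 141
172  143 137 141 143 146 147  97  57  63  86 112 129 134 136 137 136 138 138 137 139 139 139 119 109 107 106 103 103 102  99 100  95  97  96  88  78  68  52 131 143 142 142 145 143 145 143
180  145 143 142 139 142 143  99  47  20  11  13  14  15   5   8  10  13  19   5  18  20  15  22  15  13  16  13  13  11  16   7   8   8  19   7  13   7  54 134 142 145 143 146 146 145 144
186  146 143 143 143 140 142 123  62  19  14   3  10   4  13  18   1  20  17   9   2  18   0  12   7  14  11  11   4   2   8  17   9  10   7   8   9  26  91 140 146 145 143 145 146 146 146
192  149 148 146 144 148 146 139 100  68  47  32  12  11   8  16  13  10  14  10  12   9  11  12   8  10  18   8  18  10  20   0  12  15   7  31  48  68 132
[... 226 characters left out ...]
 144 144 139 141 142 141 144  99  74  77  78  81  80  81  79  79  81  78  79  83  81  78  78  83  81  79  81  80  78  77  76  74  76  73  71  64  35  16   6   9   2   0   4   0  16  73
210  147 146 143 141 147 148 143 101  75  74  75  76  81  78  76  78  81  77  84  82  82  78  77  80  79  76  79  80  78  78  74  75  73  73  69  61  34   4   2   1   0   6   0   0  39 125
0.12 [332.8 155.1] [array([348.7, 155.5]), array([316.9, 154.7])]
0.09 [332.3 170.5] [array([347.8, 170.9]), array([316.8, 170.1])]
0.06 [331.8 185.1] [array([347. , 185.5]), array([316.7, 184.8])]
0.03 [331.4 199.1] [array([346.2, 199.5]), array([316.6, 198.7])]
0 [331.  212.5] [array([345.5, 212.9]), array([316.5, 212.1])]
```

```bash
python3 -m pendant '[[[-0.1,0.3,1],[0,0,0.006],1],[[0,0,3],[0,0,0],1],[[0,0,3],[0,0,0],1],[[0,0,1],[0,0,0],1],[[0,0,0],[0,0,0],1]]'
python3 go.py .5736 -.025 .128
```

```text
clock: 7.35
ee_pos: [0.5747, -0.026, 0.2189]
eef_rot: [0.0, 0.947, 0.321, 0.002]
wrist_force: [-0.1, -0.6, -2.9]
finger_gap: 0.334
t 7.35 p [ 0.5747 -0.026   0.2189] rot
 [[ 0.794  0.608  0.004]
 [ 0.608 -0.794  0.001]
 [ 0.004  0.001 -1.   ]] F [-0.1 -0.6 -2.9] gap 0.334 q [ 0.24  0.45 -0.36  1.74  0.18  0.98 -1.1 ]
shift tool cm [-0.06 -0.16  9.09]
turn [ 0.001 -0.004 -0.002]
```

```bash
python3 -m pendant '[[[0,-0.1,1],[0,-0.004,0],1],[[0,0,2],[0,0,0],1],[[0,0,1],[0,0,0],1],[[0,0,0],[0,0,0],1]]'
python3 go.py .5736 -.025 .128
python3 - <<'E'
from h import *
S=camera('side');a=S['frame'][80:320,260:430];cv2.imwrite('pics/z6.png',cv2.resize(cv2.cvtColor(a,cv2.COLOR_RGB2BGR),None,fx=2.5,fy=2.5))
E
```

```text
clock: 7.75
ee_pos: [0.5767, -0.0253, 0.1802]
eef_rot: [0.002, 0.947, 0.321, 0.002]
wrist_force: [-0.4, -1.5, -3.0]
finger_gap: 0.333
t 7.75 p [ 0.5767 -0.0253  0.1802] rot
 [[ 0.794  0.608  0.006]
 [ 0.608 -0.794 -0.002]
 [ 0.004  0.005 -1.   ]] F [-0.4 -1.5 -3. ] gap 0.333 q [ 0.23  0.5  -0.35  1.77  0.21  0.91 -1.13]
shift tool cm [-0.25 -0.24  5.22]
turn [ 0.005 -0.004 -0.003]
```

View pics/z6.png

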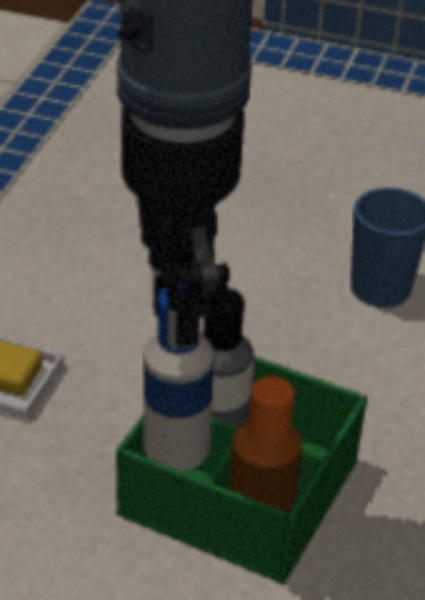

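The bottle is entering the far-left cell cleanly. I keep lowering it with small corrections.

```bash
python3 -m pendant '[[[-0.2,-0.2,1],[0.005,-0.004,-0.003],1],[[0,0,1.5],[0,0,0],1],[[-0.05,0,1],[0,0,0],1],[[0,0,0.3],[0,0,0],1],[[0,0,0],[0,0,0],1]]'
python3 go.py .5736 -.025 .1264
```

```text
clock: 8.3
ee_pos: [0.5751, -0.0252, 0.1415]
eef_rot: [0.001, 0.947, 0.322, 0.001]
wrist_force: [0.0, -0.2, -2.5]
finger_gap: 0.328
t 8.3 p [ 0.5751 -0.0252  0.1415] rot
 [[ 0.792  0.61   0.003]
 [ 0.61  -0.792 -0.   ]
 [ 0.002  0.002 -1.   ]] F [ 0.  -0.2 -2.5] gap 0.328 q [ 0.22  0.55 -0.34  1.8   0.23  0.83 -1.15]
shift tool cm [-0.11 -0.11  1.51]
turn [ 0.002 -0.002 -0.   ]
```

```bash
python3 -m pendant '[[[-0.1,-0.1,0.6],[0,0,0],1],[[0,0,0.5],[0,0,0],1],[[0,0,0.2],[0,0,0],1],[[0,0,0],[0,0,0],1]]'
python3 go.py .5736 -.025 .1264
```

```text
clock: 8.7
ee_pos: [0.574, -0.025, 0.1278]
eef_rot: [0.001, 0.947, 0.322, 0.002]
wrist_force: [0.0, 0.2, -3.1]
finger_gap: 0.333
t 8.7 p [ 0.574  -0.025   0.1278] rot
 [[ 0.792  0.61   0.004]
 [ 0.61  -0.792 -0.   ]
 [ 0.003  0.003 -1.   ]] F [ 0.   0.2 -3.1] gap 0.333 q [ 0.21  0.56 -0.33  1.81  0.24  0.8  -1.15]
shift tool cm [-0.04 -0.02  0.14]
turn [ 0.003 -0.003 -0.   ]
```

```bash
python3 -m pendant '[[[0,0,0.2],[0,0,0],1],[[0,0,0.1],[0,0,0],1],[[0,0,0],[0,0,0],1]]'
python3 -m pendant '[[[0,0,0.1],[0,0,0],1],[[0,0,0.1],[0,0,0],1]]'
```

```text
clock: 9.0
ee_pos: [0.5754, -0.0247, 0.1268]
eef_rot: [0.001, 0.947, 0.322, 0.003]
wrist_force: [-0.1, 0.4, -2.0]
finger_gap: 0.333
clock: 9.2
ee_pos: [0.5763, -0.0245, 0.1262]
eef_rot: [0.002, 0.947, 0.322, 0.004]
wrist_force: [-4.7, 0.8, 13.1]
finger_gap: 0.333
```

Seated: the wrist force went from −2 to +13 N. I release and lift.

```bash
python3 -m pendant '[[[0,0,0],[0,0,0],-0.5],[[0,0,0],[0,0,0],-0.5],[[0,0,0],[0,0,0],-0.5],[[0,0,0],[0,0,0],-0.5]]'
python3 -m pendant '[[[0,0,-1],[0,0,0],-0.5],[[0,0,-3],[0,0,0],-0.5],[[0,0,-4],[0,0,0],-0.5],[[0,0,-3],[0,0,0],-0.5],[[0,0,-1],[0,0,0],-0.5]]'
python3 go.py .638 .2585 .24
python3 - <<'E'
from h import *
S=camera('side');a=S['frame'][80:320,230:430];cv2.imwrite('pics/z7.png',cv2.resize(cv2.cvtColor(a,cv2.COLOR_RGB2BGR),None,fx=2.5,fy=2.5))
E
```

```text
clock: 9.6
ee_pos: [0.5773, -0.0245, 0.1268]
eef_rot: [0.002, 0.947, 0.322, 0.005]
wrist_force: [0.0, 0.4, -0.2]
finger_gap: 0.749
clock: 10.1
ee_pos: [0.5745, -0.0243, 0.2509]
eef_rot: [0.001, 0.947, 0.322, 0.003]
wrist_force: [0.2, -0.1, 0.2]
finger_gap: 0.748
t 10.1 p [ 0.5745 -0.0243  0.2509] rot
 [[ 0.792  0.61   0.006]
 [ 0.61  -0.792  0.   ]
 [ 0.005  0.004 -1.   ]] F [ 0.2 -0.1  0.2] gap 0.748 q [ 0.25  0.41 -0.37  1.71  0.17  1.04 -1.09]
shift tool cm [ 22.28 -18.53   1.13]
turn [ 0.004 -0.005  0.   ]
```

View pics/z7.png

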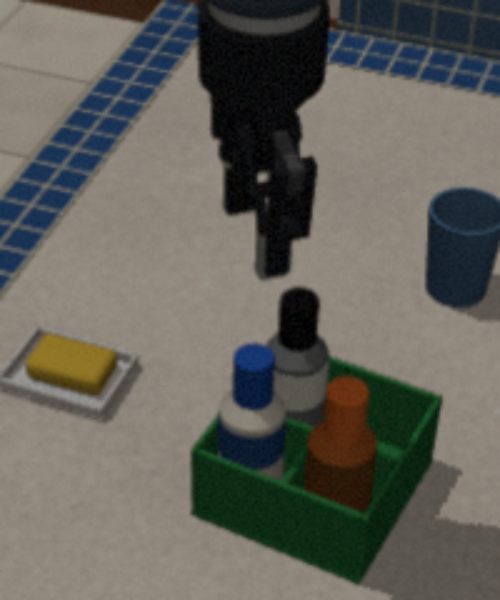

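The bottle stands upright in the far-left cell. Now on to the second fresh bottle at (0.640, 0.260).

```bash
python3 -m pendant '[[[2,-1.6,0],[0,0,0],-0.9],[[3.8,-3.1,0],[0,0,0],-0.9],[[3.8,-3.1,0],[0,0,0],-0.9],[[3.8,-3.1,0],[0,0,0],-0.9],[[3.8,-3.1,0],[0,0,0],-0.9]]'
python3 -m pendant '[[[2.5,-2,0],[0,0,0],-0.9],[[1.2,-1,0],[0,0,0],-0.9],[[0,0,0],[0,0,0],-0.9],[[0,0,0],[0,0,0],-0.9]]'
python3 go.py .64 .26 .118
```

```text
clock: 10.65
ee_pos: [0.6276, 0.1847, 0.2466]
eef_rot: [0.005, 0.95, 0.313, -0.0]
wrist_force: [1.0, -0.1, -0.1]
finger_gap: 0.951
clock: 11.05
ee_pos: [0.6362, 0.2397, 0.2406]
eef_rot: [0.003, 0.948, 0.318, -0.003]
wrist_force: [-0.8, -0.9, 0.3]
finger_gap: 0.95
t 11.05 p [0.6362 0.2397 0.2406] rot
 [[ 0.797  0.603 -0.005]
 [ 0.603 -0.797 -0.008]
 [-0.009  0.004 -1.   ]] F [-0.8 -0.9  0.3] gap 0.95 q [-0.18  0.62 -0.39  1.41  0.25  1.17 -1.53]
shift tool cm [ 1.64 -1.43 12.24]
turn [ 0.003  0.009 -0.009]
```

```bash
python3 -m pendant '[[[1.6,-1.4,1],[0.003,0.009,-0.009],-0.9],[[0,0,2],[0,0,0],-0.9],[[0,0,1],[0,0,0],-0.9],[[0,0,0],[0,0,0],-0.9]]'
python3 go.py .64 .26 .118
```

```text
clock: 11.45
ee_pos: [0.6421, 0.2553, 0.1979]
eef_rot: [0.001, 0.948, 0.319, 0.0]
wrist_force: [0.4, -0.9, -0.3]
finger_gap: 0.951
t 11.45 p [0.6421 0.2553 0.1979] rot
 [[ 0.796  0.605  0.002]
 [ 0.605 -0.796 -0.003]
 [-0.     0.003 -1.   ]] F [ 0.4 -0.9 -0.3] gap 0.951 q [-0.2   0.67 -0.38  1.43  0.27  1.09 -1.55]
shift tool cm [ 0.12 -0.52  7.99]
turn [ 0.003  0.    -0.006]
```

```bash
python3 -m pendant '[[[0.1,-0.5,1],[0,0,0],-0.9],[[0,0,1],[0,0,0],-0.9],[[0,0,0],[0,0,0],-0.9]]'
python3 go.py .64 .26 .118; python3 - <<'E'
from h import *
S=camera('side');a=S['frame'][220:420,130:330];cv2.imwrite('pics/z8.png',cv2.resize(cv2.cvtColor(a,cv2.COLOR_RGB2BGR),None,fx=2.5,fy=2.5))
E
```

```text
clock: 11.75
ee_pos: [0.6405, 0.2591, 0.1771]
eef_rot: [0.002, 0.948, 0.318, 0.001]
wrist_force: [0.5, -0.4, -0.4]
finger_gap: 0.95
t 11.75 p [0.6405 0.2591 0.1771] rot
 [[ 0.797  0.604  0.003]
 [ 0.604 -0.797 -0.003]
 [ 0.001  0.004 -1.   ]] F [ 0.5 -0.4 -0.4] gap 0.95 q [-0.21  0.69 -0.38  1.45  0.28  1.05 -1.57]
shift tool cm [ 0.01 -0.12  5.9 ]
turn [ 0.004 -0.001 -0.008]
```

View pics/z8.png

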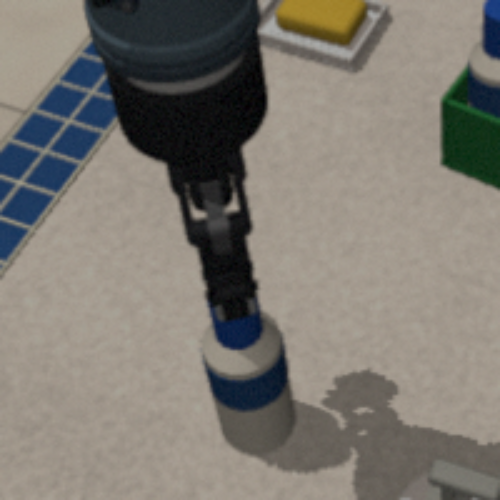

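Aligned over the cap. I descend and grip.

```bash
python3 -m pendant '[[[0,-0.1,1.5],[0,0,0],-0.9],[[0,0,2],[0,0,0],-0.9],[[0,0,1.5],[0,0,0],-0.9],[[0,0,0.7],[0,0,0],-0.9],[[0,0,0],[0,0,0],-0.9]]'
python3 go.py .64 .26 .118
```

```text
clock: 12.3
ee_pos: [0.641, 0.2608, 0.1178]
eef_rot: [0.001, 0.948, 0.318, 0.003]
wrist_force: [-0.2, 0.6, 0.4]
finger_gap: 0.95
t 12.3 p [0.641  0.2608 0.1178] rot
 [[ 0.797  0.604  0.006]
 [ 0.604 -0.797 -0.001]
 [ 0.004  0.004 -1.   ]] F [-0.2  0.6  0.4] gap 0.95 q [-0.22  0.76 -0.36  1.48  0.3   0.95 -1.59]
shift tool cm [-0.13  0.01 -0.02]
turn [ 0.004 -0.004 -0.008]
```

```bash
python3 -m pendant '[[[-0.1,0,0],[0,0,0],1],[[0,0,0],[0,0,0],1],[[0,0,0],[0,0,0],1],[[0,0,0],[0,0,0],1],[[0,0,0],[0,0,0],1]]' 60
python3 -m pendant '[[[0,0,0],[0,0,0],1],[[0,0,-1],[0,0,0],1],[[0,0,-3],[0,0,0],1],[[0,0,-4],[0,0,0],1],[[0,0,-4],[0,0,0],1]]'
python3 -m pendant '[[[0,0,-4],[0,0,0],1],[[0,0,-4],[0,0,0],1],[[0,0,-2],[0,0,0],1],[[0,0,0],[0,0,0],1]]'
python3 go.py .4932 -.0868 .31
```

```text
clock: 12.8
ee_pos: [0.6414, 0.2606, 0.12]
eef_rot: [0.001, 0.948, 0.318, 0.004]
wrist_force: [0.7, 0.3, -2.2]
finger_gap: 0.328
clock: 13.3
ee_pos: [0.6355, 0.2581, 0.2365]
eef_rot: [0.002, 0.948, 0.319, -0.004]
wrist_force: [1.1, 0.4, -3.1]
finger_gap: 0.333
clock: 13.7
ee_pos: [0.637, 0.2602, 0.3499]
eef_rot: [0.001, 0.948, 0.319, 0.001]
wrist_force: [-0.1, 0.1, -3.5]
finger_gap: 0.337
t 13.7 p [0.637  0.2602 0.3499] rot
 [[ 0.796  0.605  0.003]
 [ 0.605 -0.796 -0.001]
 [ 0.002  0.003 -1.   ]] F [-0.1  0.1 -3.5] gap 0.337 q [-0.21  0.55 -0.4   1.26  0.22  1.37 -1.52]
shift tool cm [-32.44  18.93   3.98]
turn [ 0.003 -0.002 -0.007]
```

```bash
python3 -m pendant '[[[-2,1.2,0],[0,0,0],1],[[-3.5,2,0],[0,0,0],1],[[-4.1,2.4,0],[0,0,0],1],[[-4.1,2.4,0],[0,0,0],1],[[-4.1,2.4,0],[0,0,0],1]]'
python3 -m pendant '[[[-4.1,2.4,0],[0,0,0],1],[[-4,2.4,0],[0,0,0],1],[[-2.5,1.5,0],[0,0,0],1],[[-1.2,0.7,0],[0,0,0],1],[[0,0,0],[0,0,0],1]]'
python3 go.py .4932 -.0868 .31
```

```text
clock: 14.2
ee_pos: [0.553, 0.072, 0.3428]
eef_rot: [-0.002, 0.946, 0.325, -0.001]
wrist_force: [1.3, -0.5, -2.2]
finger_gap: 0.336
clock: 14.7
ee_pos: [0.4923, -0.0699, 0.336]
eef_rot: [-0.002, 0.948, 0.319, -0.008]
wrist_force: [0.2, -0.7, -2.6]
finger_gap: 0.337
t 14.7 p [ 0.4923 -0.0699  0.336 ] rot
 [[ 0.796  0.605 -0.016]
 [ 0.605 -0.796 -0.001]
 [-0.013 -0.009 -1.   ]] F [ 0.2 -0.7 -2.6] gap 0.337 q [ 0.34  0.2  -0.33  1.78  0.07  1.2  -0.94]
shift tool cm [-0.92  1.43  2.6 ]
turn [-0.009  0.013 -0.006]
```

```bash
python3 -m pendant '[[[-0.9,1.4,1],[-0.009,0.013,-0.006],1],[[0,0,1],[0,0,0],1],[[0,0,0.5],[0,0,0],1],[[0,0,0],[0,0,0],1]]'
python3 go.py .4932 -.0868 .22; python3 - <<'E'
from h import *
S=camera('side');s,p,r=st()
f=S['frame'];save(S,'s9.png')
def edges(X,rad):
  o=-np.array(S['R']).T@S['t'];d=(X-o)[:2];n=np.array([-d[1],d[0]])/np.hypot(*d)
  return [proj(S,X+np.array([*(n*rad*k),0])).round(1) for k in(-1,1)]
for h in(.09,.06,.03,.015): 
  X=p+r.apply([0,0,.12-h]);e=edges(X,.025);c=proj(S,X);print(h,c.round(1),e)
  u=int(c[0]);print(u-24,''.join('%4d'%x for x in f[int(c[1]),u-24:u+25,0]))
E
```

```text
clock: 15.1
ee_pos: [0.4926, -0.083, 0.3073]
eef_rot: [-0.002, 0.946, 0.324, -0.001]
wrist_force: [-0.3, -0.3, -3.0]
finger_gap: 0.332
t 15.1 p [ 0.4926 -0.083   0.3073] rot
 [[ 0.79   0.613 -0.004]
 [ 0.613 -0.79   0.003]
 [-0.001 -0.005 -1.   ]] F [-0.3 -0.3 -3. ] gap 0.332 q [ 0.36  0.22 -0.32  1.82  0.07  1.12 -0.9 ]
shift tool cm [-0.18  0.38  8.73]
turn [-0.005  0.001  0.003]
t 15.15 p [ 0.4928 -0.0825  0.3077] rot
 [[ 0.79   0.613 -0.003]
 [ 0.613 -0.79   0.003]
 [-0.    -0.004 -1.   ]] F [-0.5 -0.2 -3.2] gap 0.331 q [ 0.36  0.22 -0.32  1.82  0.07  1.12 -0.9 ]
0.09 [390.9 156.9] [array([406.2, 158.4]), array([375.7, 155.3])]
366  132 131 132 135 139 140 137 133 138 133  87  57  80 107 124 130 130 132 133 132 135 132 134 133 138 136 137 135 110 101  99 102  99  99  98  95  96  94  89  90  83  60  58  57  43  36  33  36  26
0.06 [389.2 171.6] [array([404.1, 173.2]), array([374.3, 170.1])]
365  136 141 141 137 141 141 139 136 137 136  72  22  19   7   8  10  14   6  14   8  17  18   0   6   5  12  18   9   6  11   7  22  10  15  16  16  12   5  16   5   9  23  26  30  41  40  37  37  38
0.03 [387.5 185.7] [array([402.1, 187.3]), array([373. , 184.2])]
363  142 142 140 141 144 143 139 140 141 140 138  98  71  69  69  76  77  77  79  80  79  76  75  77  78  77  82  78  76  75  79  81  79  78  76  76  74  71  68  71  49  26  20  17  20  19  22  26  22
0.015 [386.7 192.5] [array([401.1, 194.1]), array([372.3, 191. ])]
362  139 139 140 140 139 141 141 141 142 143 143 122  83  76  72  75  78  74  73  77  78  78  76  78  74  78  78  80  80  78  79  79  75  77  75  79  77  74  74  67  51  26  19  17  16  23  26  25  23
```

View pics/s9.png

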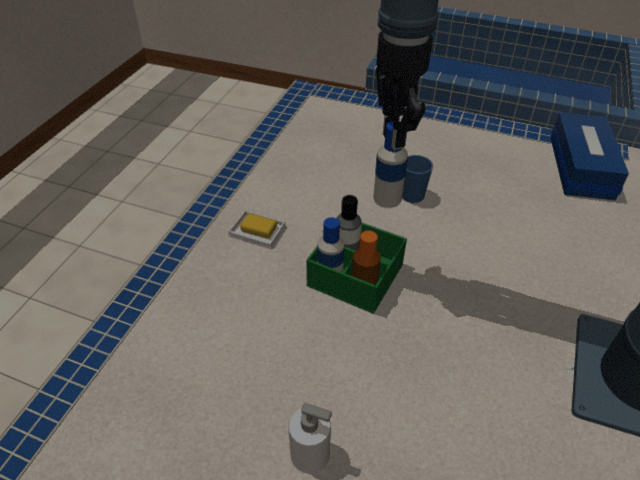

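Side view: the second bottle is upright at about (389,175), above the near-right cell, with its axis within 1 px of expectation. I lower it.

```bash
python3 -m pendant '[[[-0.1,0.35,1],[-0.004,0,0.003],1],[[0,0,3],[0,0,0],1],[[0,0,3],[0,0,0],1],[[0,0,1],[0,0,0],1],[[0,0,0],[0,0,0],1]]'
python3 go.py .4944 -.0859 .125
```

```text
clock: 15.65
ee_pos: [0.4971, -0.0837, 0.2257]
eef_rot: [0.001, 0.946, 0.324, 0.002]
wrist_force: [0.2, -1.1, -2.8]
finger_gap: 0.329
t 15.65 p [ 0.4971 -0.0837  0.2257] rot
 [[ 0.79   0.614  0.005]
 [ 0.614 -0.79  -0.   ]
 [ 0.004  0.003 -1.   ]] F [ 0.2 -1.1 -2.8] gap 0.329 q [ 0.34  0.31 -0.32  1.91  0.12  0.93 -0.94]
shift tool cm [-0.38 -0.02 10.07]
turn [ 0.003 -0.004  0.004]
```

```bash
python3 -m pendant '[[[-0.3,0.1,1],[0.003,-0.004,0.004],1],[[0,0,1],[0,0,0],1],[[0,0,0],[0,0,0],1]]'
python3 go.py .4944 -.0859 .125
python3 - <<'E'
from h import *
S=camera('side');a=S['frame'][60:320,290:460];cv2.imwrite('pics/z10.png',cv2.resize(cv2.cvtColor(a,cv2.COLOR_RGB2BGR),None,fx=2.3,fy=2.3))
E
```

```text
clock: 15.95
ee_pos: [0.4971, -0.0866, 0.2065]
eef_rot: [0.001, 0.947, 0.322, 0.001]
wrist_force: [0.5, -0.3, -3.2]
finger_gap: 0.333
t 15.95 p [ 0.4971 -0.0866  0.2065] rot
 [[ 0.792  0.61   0.003]
 [ 0.61  -0.792 -0.001]
 [ 0.002  0.003 -1.   ]] F [ 0.5 -0.3 -3.2] gap 0.333 q [ 0.34  0.34 -0.31  1.93  0.13  0.89 -0.95]
shift tool cm [-0.18 -0.24  8.15]
turn [ 0.003 -0.002  0.   ]
```

View pics/z10.png

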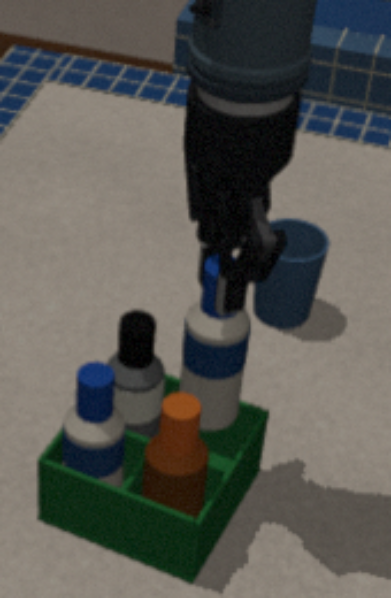

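Centred over the near-right cell. I continue down.

```bash
python3 -m pendant '[[[-0.2,-0.2,1],[0.003,-0.002,0],1],[[0,0,1.5],[0,0,0],1],[[-0.1,0,1],[0,0,0],1],[[0,0,0],[0,0,0],1]]'
python3 go.py .4944 -.0859 .125
```

```text
clock: 16.4
ee_pos: [0.4949, -0.0873, 0.1715]
eef_rot: [0.001, 0.947, 0.322, 0.002]
wrist_force: [0.3, -0.0, -3.0]
finger_gap: 0.334
t 16.4 p [ 0.4949 -0.0873  0.1715] rot
 [[ 0.792  0.61   0.004]
 [ 0.61  -0.792 -0.   ]
 [ 0.003  0.003 -1.   ]] F [ 0.3 -0.  -3. ] gap 0.334 q [ 0.33  0.38 -0.3   1.97  0.15  0.81 -0.97]
shift tool cm [ 0.03 -0.15  4.65]
turn [ 0.003 -0.003 -0.   ]
```

```bash
python3 -m pendant '[[[-0.1,0,1],[0,0,0],1],[[0,0,1.5],[0,0,0],1],[[-0.1,0,0.5],[0,0,0],1],[[0,0,0],[0,0,0],1]]'
python3 go.py .4944 -.0859 .125
```

```text
clock: 16.8
ee_pos: [0.494, -0.0888, 0.1405]
eef_rot: [0.001, 0.947, 0.322, 0.002]
wrist_force: [-0.6, -0.6, -2.1]
finger_gap: 0.336
t 16.8 p [ 0.494  -0.0888  0.1405] rot
 [[ 0.793  0.61   0.005]
 [ 0.61  -0.793 -0.001]
 [ 0.004  0.004 -1.   ]] F [-0.6 -0.6 -2.1] gap 0.336 q [ 0.32  0.43 -0.29  1.99  0.18  0.74 -0.99]
shift tool cm [ 0.21 -0.21  1.55]
turn [ 0.004 -0.004 -0.001]
```

```bash
python3 -m pendant '[[[0.2,-0.2,0.6],[0.004,-0.004,0],1],[[0,0,0.5],[0,0,0],1],[[0,0,0.3],[0,0,0],1],[[0,0,0],[0,0,0],1]]'
python3 -m pendant '[[[0,0,0.2],[0,0,0],1],[[0,0,0.1],[0,0,0],1]]'
```

```text
clock: 17.2
ee_pos: [0.4954, -0.0858, 0.1265]
eef_rot: [0.0, 0.947, 0.322, 0.001]
wrist_force: [0.0, 0.8, -2.6]
finger_gap: 0.328
clock: 17.4
ee_pos: [0.4962, -0.0859, 0.1245]
eef_rot: [0.001, 0.947, 0.322, 0.001]
wrist_force: [-3.0, -0.1, 14.5]
finger_gap: 0.337
```

Seated with 14 N. I release, lift, and look.

```bash
python3 -m pendant '[[[0,0,0],[0,0,0],-0.5],[[0,0,0],[0,0,0],-0.5],[[0,0,0],[0,0,0],-0.5],[[0,0,0],[0,0,0],-0.5]]'
python3 -m pendant '[[[0,0,-1],[0,0,0],-0.5],[[0,0,-2],[0,0,0],-0.5],[[0,0,-3],[0,0,0],-0.5],[[0,0,-2],[0,0,0],-0.5],[[0,0,0],[0,0,0],-0.5]]'
python3 go.py .5022 -.0165 .22
python3 - <<'E'
from m import *
S=camera('side');save(S,'s11.png')
# amber cap top disc in side
for s,ce,l in blobs(S,(0,120,110),(20,255,255),30): print(s,ce,onz(S,ce,.155))
E
```

```text
clock: 17.8
ee_pos: [0.4979, -0.0861, 0.1258]
eef_rot: [0.002, 0.947, 0.322, 0.003]
wrist_force: [0.1, -0.6, -0.1]
finger_gap: 0.745
clock: 18.3
ee_pos: [0.4972, -0.0857, 0.2107]
eef_rot: [0.001, 0.947, 0.322, 0.003]
wrist_force: [0.8, -0.5, -0.3]
finger_gap: 0.755
t 18.3 p [ 0.4972 -0.0857  0.2107] rot
 [[ 0.792  0.61   0.006]
 [ 0.61  -0.792 -0.001]
 [ 0.004  0.004 -1.   ]] F [ 0.8 -0.5 -0.3] gap 0.755 q [ 0.34  0.33 -0.31  1.93  0.13  0.89 -0.95]
shift tool cm [ 4.62 -5.17 -0.93]
turn [ 0.004 -0.004 -0.   ]
[361 230  16  13 151] [368.5 236.3] [ 0.5011011  -0.01467232  0.155     ]
```

View pics/s11.png

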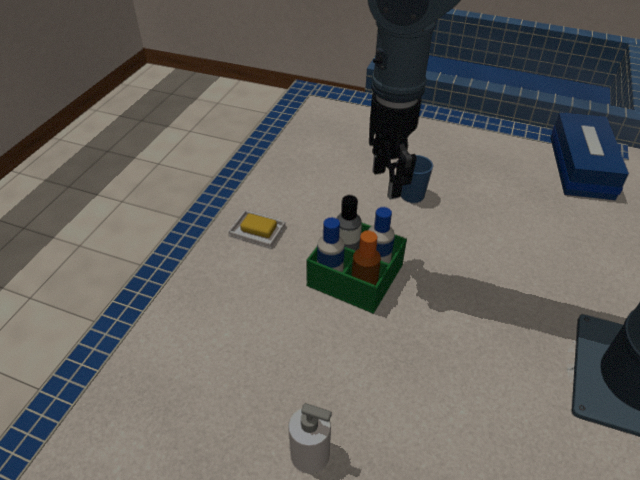

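Both fresh bottles stand in their cells: blue caps at (332,229) and (384,218). The grey and amber bottles are undisturbed. Next is the amber cap at about (0.502, −0.015).

```bash
python3 -m pendant '[[[2.3,-2.6,-0.5],[0,0,0],-0.5],[[2,-2.2,-0.3],[0,0,0],-0.5],[[0.4,-0.4,0],[0,0,0],-0.5],[[0,0,0],[0,0,0],-0.5],[[0,0,0],[0,0,0],-0.5]]'
python3 go.py .502 -.015 .123
```

```text
clock: 18.85
ee_pos: [0.5, -0.0161, 0.2149]
eef_rot: [0.001, 0.947, 0.321, -0.001]
wrist_force: [0.2, -0.1, -0.3]
finger_gap: 0.748
t 18.85 p [ 0.5    -0.0161  0.2149] rot
 [[ 0.794  0.607 -0.001]
 [ 0.607 -0.794 -0.002]
 [-0.001  0.001 -1.   ]] F [ 0.2 -0.1 -0.3] gap 0.748 q [ 0.23  0.33 -0.34  1.93  0.14  0.91 -1.1 ]
shift tool cm [0.24 0.03 9.19]
turn [ 0.001  0.001 -0.003]
```

```bash
python3 -m pendant '[[[0.2,0,1],[0,0,0],-0.5],[[0,0,1.5],[0,0,0],-0.5],[[0,0,1],[0,0,0],-0.5],[[0,0,0],[0,0,0],-0.5]]'
python3 go.py .502 -.015 .123
python3 - <<'E'
from h import *
S=camera('side');a=S['frame'][100:320,280:460];cv2.imwrite('pics/z12.png',cv2.resize(cv2.cvtColor(a,cv2.COLOR_RGB2BGR),None,fx=2.6,fy=2.6))
E
```

```text
clock: 19.25
ee_pos: [0.5007, -0.0193, 0.1759]
eef_rot: [0.001, 0.948, 0.318, -0.002]
wrist_force: [0.9, -0.7, -0.4]
finger_gap: 0.752
t 19.25 p [ 0.5007 -0.0193  0.1759] rot
 [[ 0.798  0.603 -0.003]
 [ 0.603 -0.798 -0.003]
 [-0.004  0.001 -1.   ]] F [ 0.9 -0.7 -0.4] gap 0.752 q [ 0.22  0.38 -0.33  1.96  0.17  0.83 -1.13]
shift tool cm [ 0.39 -0.26  5.29]
turn [ 0.001  0.004 -0.009]
```

View pics/z12.png

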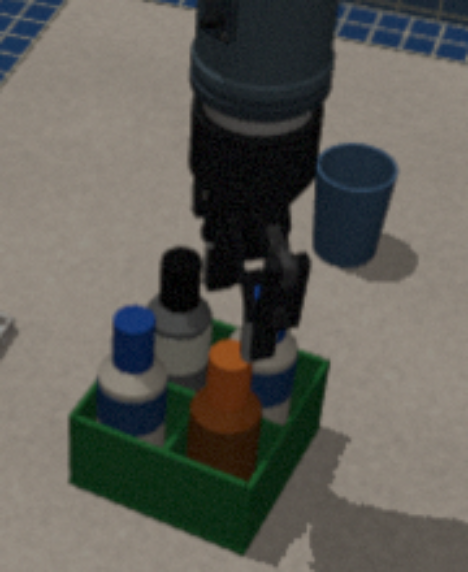

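```bash
python3 -m pendant '[[[0.4,-0.3,0.8],[0,0.004,-0.009],-0.5],[[0,0,0.5],[0,0,0],-0.5],[[0,0,0],[0,0,0],-0.5]]'
python3 go.py .502 -.015 .123;python3 - <<'E'
from h import *
S=camera('side');s,p,r=st();print(proj(S,p),proj(S,[.502,-.015,.155]))
E
```

```text
clock: 19.6
ee_pos: [0.5031, -0.0145, 0.163]
eef_rot: [0.001, 0.947, 0.322, 0.001]
wrist_force: [-0.2, 0.3, 0.4]
finger_gap: 0.744
t 19.6 p [ 0.5031 -0.0145  0.163 ] rot
 [[ 0.793  0.61   0.002]
 [ 0.61  -0.793 -0.001]
 [ 0.001  0.002 -1.   ]] F [-0.2  0.3  0.4] gap 0.744 q [ 0.21  0.4  -0.33  1.97  0.18  0.8  -1.14]
shift tool cm [-0.12 -0.04  4.  ]
turn [ 0.002 -0.001 -0.   ]
t 19.65 p [ 0.5032 -0.0144  0.1633] rot
 [[ 0.792  0.61   0.003]
 [ 0.61  -0.792 -0.001]
 [ 0.002  0.002 -1.   ]] F [ 0.2 -0.6  0.1] gap 0.746 q [ 0.21  0.4  -0.33  1.97  0.18  0.8  -1.14]
[367.6215003  232.61225995] [368.05643365 236.04554214]
```

```bash
python3 -m pendant '[[[-0.1,0,1],[0,0,0],-0.5],[[0,0,1.5],[0,0,0],-0.5],[[-0.05,0,1],[0,0,0],-0.5],[[-0.05,0,0.4],[0,0,0],-0.5],[[0,0,0],[0,0,0],-0.5]]'
python3 go.py .502 -.015 .123
```

```text
clock: 20.15
ee_pos: [0.5022, -0.0159, 0.1223]
eef_rot: [0.001, 0.947, 0.322, 0.002]
wrist_force: [0.1, -0.8, -0.6]
finger_gap: 0.748
t 20.15 p [ 0.5022 -0.0159  0.1223] rot
 [[ 0.792  0.61   0.004]
 [ 0.61  -0.792 -0.001]
 [ 0.003  0.003 -1.   ]] F [ 0.1 -0.8 -0.6] gap 0.748 q [ 0.19  0.47 -0.31  2.    0.21  0.7  -1.17]
shift tool cm [ 0.04 -0.08 -0.07]
turn [ 0.003 -0.003 -0.   ]
```

Now close and lift straight up.

```bash
python3 -m pendant '[[[0,-0.05,0],[0,0,0],1],[[0,0,0],[0,0,0],1],[[0,0,0],[0,0,0],1],[[0,0,0],[0,0,0],1],[[0,0,0],[0,0,0],1]]' 70
python3 -m pendant '[[[0,0,-0.5],[0,0,0],1],[[0,0,-1.5],[0,0,0],1],[[0,0,-2],[0,0,0],1],[[0,0,-2],[0,0,0],1],[[0,0,-2],[0,0,0],1]]'
python3 -m pendant '[[[0,0,-3],[0,0,0],1],[[0,0,-3],[0,0,0],1],[[0,0,-3],[0,0,0],1],[[0,0,-2],[0,0,0],1],[[0,0,0],[0,0,0],1]]'
python3 go.py .532 -.057 .33; python3 - <<'E'
from h import *
S=camera('side');save(S,'s13.png')
E
```

```text
clock: 20.65
ee_pos: [0.503, -0.0154, 0.1237]
eef_rot: [0.002, 0.947, 0.322, 0.003]
wrist_force: [-0.9, 0.3, -0.1]
finger_gap: 0.333
clock: 21.15
ee_pos: [0.4997, -0.0153, 0.2047]
eef_rot: [0.0, 0.947, 0.322, -0.0]
wrist_force: [0.6, -0.3, -0.4]
finger_gap: 0.332
clock: 21.65
ee_pos: [0.4997, -0.0148, 0.3233]
eef_rot: [0.001, 0.946, 0.323, 0.002]
wrist_force: [1.0, 0.2, -0.7]
finger_gap: 0.333
t 21.65 p [ 0.4997 -0.0148  0.3233] rot
 [[ 0.792  0.611  0.005]
 [ 0.611 -0.792 -0.001]
 [ 0.003  0.003 -1.   ]] F [ 1.   0.2 -0.7] gap 0.333 q [ 0.25  0.2  -0.36  1.8   0.08  1.15 -1.05]
shift tool cm [-0.02  5.32 -0.66]
turn [ 0.003 -0.003  0.001]
```

View pics/s13.png

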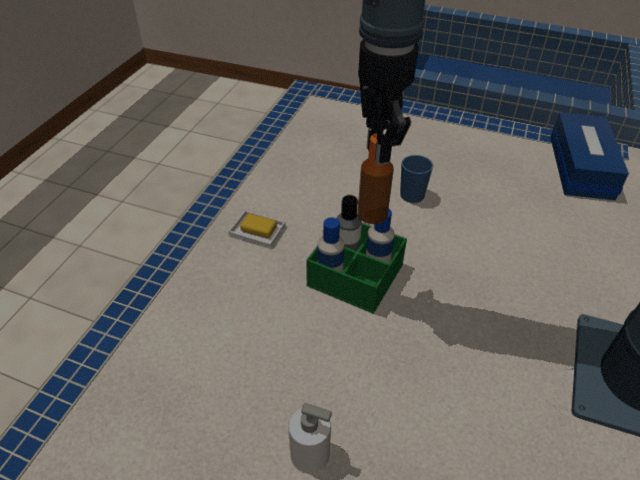

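The amber bottle is clear, with its base at about (374,220). I start tilting sideways and watch the joints.

```bash
python3 -m pendant '[[[0,1,-0.7],[0,0,0],1],[[0,2,0],[0,0,0],1],[[0,1.5,-0.5],[0.06,0.05,0],1],[[0,0,0],[0.1,0.08,0],1],[[0,0,0],[0.1,0.08,0],1]]'
cat > tl.py <<'E'
from h import *
s,p,r=st()
z=r.as_matrix()[:,2];m=p+.046*z
print('tilt',np.degrees(np.arccos(-z[2])).round(1),'mid',m.round(3),'up in tool',r.inv().apply([0,0,1]).round(3),'wx in tool',r.inv().apply([1,0,0]).round(3))
E
python3 tl.py
```

```text
clock: 22.2
ee_pos: [0.529, -0.0513, 0.3308]
eef_rot: [-0.161, 0.931, 0.323, 0.058]
wrist_force: [-1.0, 0.2, -2.0]
finger_gap: 0.327
t 22.2 p [ 0.529  -0.0513  0.3308] rot
 [[ 0.785  0.62   0.005]
 [ 0.582 -0.74   0.337]
 [ 0.212 -0.261 -0.942]] F [-1.   0.2 -2. ] gap 0.327 q [ 0.49  0.31 -0.34  1.69 -0.25  1.22 -0.65]
tilt 19.7 mid [ 0.529 -0.036  0.288] up in tool [ 0.212 -0.261 -0.942] wx in tool [0.785 0.62  0.005]
```

j5 is heading toward its near limit (−1.31). I tip to the other side, where it has more room.

```bash
python3 -m pendant '[[[0,0,0],[-0.06,-0.05,0],1],[[0,0,0],[-0.11,-0.085,0],1],[[0,0,0],[-0.11,-0.085,0],1],[[0,0,0],[-0.11,-0.085,0],1],[[0,0,0],[-0.11,-0.085,0],1]]'
python3 tl.py
python3 -m pendant '[[[0,0,0],[-0.11,-0.085,0],1],[[0,0,0],[-0.11,-0.085,0],1],[[0,0,0],[-0.05,-0.04,0],1]]'
python3 tl.py
```

```text
clock: 22.7
ee_pos: [0.531, -0.0775, 0.3228]
eef_rot: [0.146, 0.939, 0.306, -0.053]
wrist_force: [-0.2, 0.3, -2.5]
finger_gap: 0.33
t 22.7 p [ 0.531  -0.0775  0.3228] rot
 [[ 0.807  0.59  -0.011]
 [ 0.559 -0.771 -0.306]
 [-0.189  0.241 -0.952]] F [-0.2  0.3 -2.5] gap 0.33 q [ 0.1   0.28 -0.29  1.74  0.41  1.23 -1.27]
tilt 17.8 mid [ 0.53  -0.092  0.279] up in tool [-0.189  0.241 -0.952] wx in tool [ 0.807  0.59  -0.011]
clock: 23.0
ee_pos: [0.5338, -0.0787, 0.3207]
eef_rot: [0.309, 0.898, 0.293, -0.112]
wrist_force: [0.7, 0.6, -0.3]
finger_gap: 0.331
t 23.0 p [ 0.5338 -0.0787  0.3207] rot
 [[ 0.803  0.596 -0.02 ]
 [ 0.457 -0.637 -0.621]
 [-0.382  0.49  -0.784]] F [ 0.7  0.6 -0.3] gap 0.331 q [-0.11  0.37 -0.26  1.76  0.72  1.39 -1.58]
tilt 38.4 mid [ 0.533 -0.107  0.285] up in tool [-0.382  0.49  -0.784] wx in tool [ 0.803  0.596 -0.02 ]
```

```bash
python3 -m pendant '[[[0,0,0],[-0.08,-0.06,0],1],[[0,0,0],[-0.09,-0.07,0],1],[[0,0,0],[-0.09,-0.07,0],1],[[0,0,0],[-0.05,-0.04,0],1]]'
python3 tl.py
```

```text
clock: 23.4
ee_pos: [0.5369, -0.0814, 0.3165]
eef_rot: [0.483, 0.815, 0.267, -0.177]
wrist_force: [0.4, -0.3, -0.8]
finger_gap: 0.335
t 23.4 p [ 0.5369 -0.0814  0.3165] rot
 [[ 0.795  0.606 -0.03 ]
 [ 0.264 -0.39  -0.882]
 [-0.547  0.693 -0.47 ]] F [ 0.4 -0.3 -0.8] gap 0.335 q [-0.3   0.55 -0.2   1.77  0.96  1.62 -1.82]
tilt 61.9 mid [ 0.536 -0.122  0.295] up in tool [-0.547  0.693 -0.47 ] wx in tool [ 0.795  0.606 -0.03 ]
```

```bash
python3 -m pendant '[[[0.4,-0.5,-0.3],[-0.07,-0.055,0],1],[[0.7,-0.9,-0.4],[-0.06,-0.045,0],1],[[0.7,-0.9,-0.4],[0,0,0],1],[[0.7,-0.9,-0.4],[0,0,0],1],[[0,0,0],[0,0,0],1]]'
python3 tl.py;  python3 - <<'E'
from h import *
S=camera('side');save(S,'s14.png')
S=camera('top');save(S,'t14.png')
E
```

```text
clock: 23.9
ee_pos: [0.5395, -0.0545, 0.2754]
eef_rot: [0.549, 0.768, 0.255, -0.206]
wrist_force: [-0.4, 0.3, -0.6]
finger_gap: 0.33
t 23.9 p [ 0.5395 -0.0545  0.2754] rot
 [[ 0.785  0.619 -0.037]
 [ 0.165 -0.266 -0.95 ]
 [-0.597  0.739 -0.311]] F [-0.4  0.3 -0.6] gap 0.33 q [-0.39  0.73 -0.17  1.74  1.    1.72 -1.95]
tilt 71.9 mid [ 0.538 -0.098  0.261] up in tool [-0.597  0.739 -0.311] wx in tool [ 0.785  0.619 -0.037]
```

View pics/s14.png

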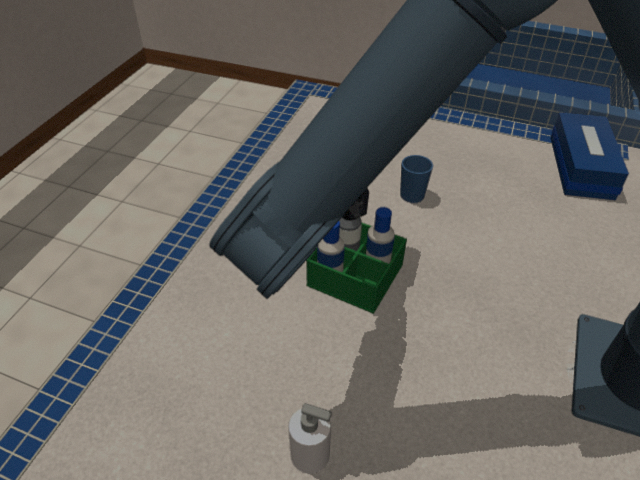

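View pics/t14.png

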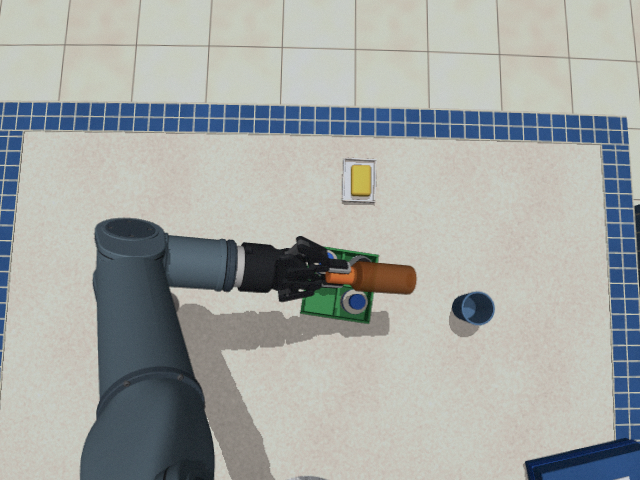

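Top view: the amber bottle lies tipped from its cap at (340,275) to its base at (415,278), above the caddy. One small trim, then I hold and check.

```bash
python3 -m pendant '[[[0.3,-0.45,-0.6],[0,0,0],1],[[0.3,-0.45,-0.6],[0,0,0],1],[[0.3,-0.4,-0.4],[0,0,0],1],[[0,0,0],[0,0,0],1],[[0,0,0],[0,0,0],1]]'
python3 -m pendant '[[[0,0,0],[0,0,0],1],[[0,0,0],[0,0,0],1],[[0,0,0],[0,0,0],1]]'
python3 tl.py;  python3 - <<'E'
from h import *
s,p,r=st()
z=r.as_matrix()[:,2]
T=camera('top');save(T,'t15.png');print('cap top',proj(T,p-.029*z),'cap side lo',proj(T,p+.009*z),'mid',proj(T,p+.046*z),'base',proj(T,p+.121*z))
S=camera('side');save(S,'s15.png');print(proj(S,p+.046*z))
E
```

```text
clock: 24.5
ee_pos: [0.5402, -0.0351, 0.2696]
eef_rot: [0.549, 0.771, 0.251, -0.204]
wrist_force: [-0.1, -0.8, -0.4]
finger_gap: 0.335
clock: 24.8
ee_pos: [0.5402, -0.0354, 0.2699]
eef_rot: [0.549, 0.771, 0.251, -0.204]
wrist_force: [-0.1, -0.0, -1.7]
finger_gap: 0.335
t 24.8 p [ 0.5402 -0.0354  0.2699] rot
 [[ 0.791  0.611 -0.039]
 [ 0.163 -0.271 -0.949]
 [-0.59   0.744 -0.313]] F [-0.1 -0.  -1.7] gap 0.335 q [-0.42  0.75 -0.18  1.72  0.98  1.74 -1.97]
tilt 71.7 mid [ 0.538 -0.079  0.255] up in tool [-0.59   0.744 -0.313] wx in tool [ 0.791  0.611 -0.039]
t 24.8 p [ 0.5402 -0.0354  0.2699] rot
 [[ 0.791  0.611 -0.039]
 [ 0.163 -0.271 -0.949]
 [-0.59   0.744 -0.313]] F [-0.1 -0.  -1.7] gap 0.335 q [-0.42  0.75 -0.18  1.72  0.98  1.74 -1.97]
cap top [317.37988672 273.03851559] cap side lo [338.98993676 274.72657167] mid [359.38206238 276.31293951] base [398.82298282 279.36301494]
[362.81160262 163.01422249]
```

View pics/t15.png

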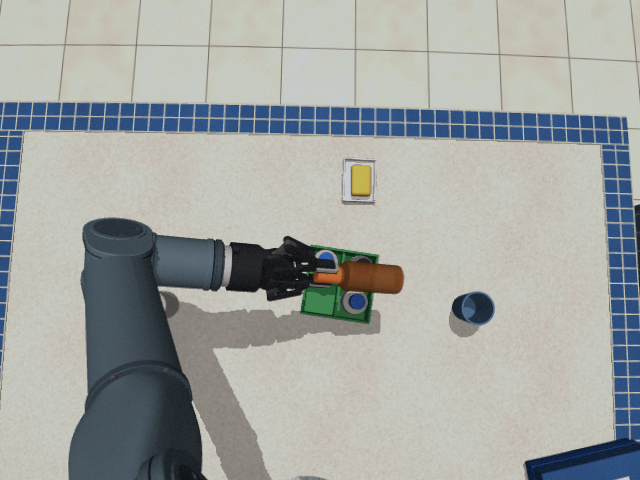

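View pics/s15.png

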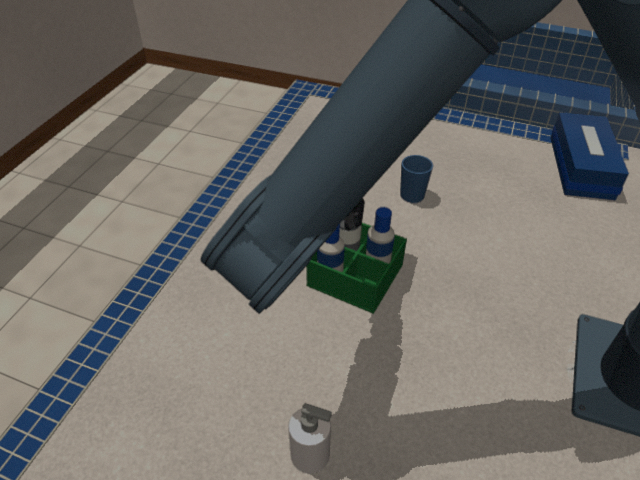

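Top view: the bottle runs from its cap at about (330,274) to its base at (402,278), matching the predicted axis, so there is no slip. The pump, tumbler, soap and caddy look unchanged, and the arm is steady. I hand in.

```bash
python3 - <<'E'
from h import *
s,p,r=st();print(np.round(s['qd'],3));print(workorder.sign_off())
E
```

```text
t 24.9 p [ 0.5402 -0.0354  0.2699] rot
 [[ 0.791  0.611 -0.039]
 [ 0.162 -0.271 -0.949]
 [-0.59   0.744 -0.313]] F [ 0.1 -0.7 -0.6] gap 0.334 q [-0.42  0.75 -0.18  1.72  0.98  1.74 -1.97]
[-0.001  0.001  0.    -0.001 -0.    -0.001 -0.001]
the job is handed in; nothing more can be done
None
```

I put both new bottles upright in the two empty cells, then drew the amber bottle out by its cap. I handed the job in at 24.9 s with the arm still holding it.

- **Amber bottle:** at hand-in the tool was tipped 71.7° and the bottle's middle worked out at about 25.5 cm above the counter, over the caddy. The joints were still (about 0.001 rad/s). In the last top view its base was within a few pixels of where the tool pose put it, so I saw no slip.
- **New bottles:** each touched its cell floor at 13–15 N and stayed put on release. A side view before the amber pick showed both upright.
- **Other things:** the grey bottle was still in its cell, and the pump, tumbler and soap looked untouched.
- **Not fully seen:** in the last side view the arm hid the amber bottle, so its height comes from the tool pose and its tilt from that and the top view. I never saw the date dot itself. The last top view showed the new bottles and the grey bottle only in part.
- **Change on the way:** I first tilted about 20° to the left, then tipped to the right instead, because joint 5 was heading for its range limit.

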